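Hinge test on a painted-carrot parts box

ROBOT

A 6-joint arm with a two-finger parallel gripper is mounted at the origin on the work surface. World frame = base frame: x ahead of the robot, y to its left, z up, the work surface at z = 0. Lengths are in mm, angles in rad, forces in N, time in s.
With the tool pointing down it reaches from about 325 to 850 mm from the base axis. Payload 4.4 kg.
Tool frame: the origin (TCP) lies at the very end of the fingers, on their centre line; the grasp point (between the pads) lies 19 mm behind it; z points along the fingers, x is the direction in which the jaws open and shut, and the axes are right-handed (so a half turn about z gives the same grasp; the last joint's range is limited). The gripper opens to 94 mm and grips with 3 to 60 N. Pads are 16 mm wide; open, the fingers measure 119 mm over their backs; the gripper's body (75 mm by 177 mm) begins 78 mm behind the grasp point.
Start: joints at [-1.306, 0.207, 1.542, -0, 1.393, -0.15], TCP at [232.243, -526.013, 205.447] pointing down, gripper open.
Joint ranges: [-2.73, 2.73], [-0.86, 2.22], [0.23, 2.46], [-1.11, 4.25], [0.08, 2.63], [-2.82, 2.82]. Speed limits (rad/s): [2.79, 2.79, 3.14, 3.14, 3.14, 3.14].

INTERFACE

Orientations are given as a rotation vector (axis times angle).
In Python, from bench import ctrl gives the robot as it stands.
- The arm moves only by the shell command python3 -m jog 'ROWS'. ROWS is JSON, one flat list of numbers, 7 for each row, row after row: the opening, from -1 (shut) to 1 (fully open), so that 0 is half open, then the shift along the tool's x, y, z in cm, then the turn, a rotation vector about the tool's x, y, z in rad. A call has 1 to 20 rows; each row is the pose to reach, as a shift and turn from the pose measured when the call began, along the tool's axes at that moment; what a row does not reach only later rows make up. A row lasts 1/12 s, in which the tool goes at most 41.7 mm and 7.16 degrees, less where a joint would pass 70% of its speed; a pose out of reach is approached as far as the arm can. A call with a gripper value outside its range is refused whole. The fingers move at their own pace and stop on an object; the grip force is fixed at half the most. Time passes only in rows, so rows that repeat a pose let the fingers close. It gives the time, the measured TCP pose, the force and the opening at its end, in the units of the state.
- ctrl.observe(): the state, without advancing time (a new reading comes with each control period).
- ctrl.capture(name): name is "scene" or "top" or "wrist"; returns a dict with "frame" (420x560x3 uint8, blue, green, red), "K" (3x3 intrinsics, pixels), "R" (3x3) and "t" (3): a world point X has camera coordinates R X + t; the wrist camera has in their place "mount" (4x4, takes a point from camera to tool coordinates, whose origin is the TCP and whose axes are the tool frame's). Camera axes: x right, y down, z forward; pixel columns grow to the right and rows downward; lengths in mm; the calibration is good to about 2 mm. A picture is of the moment at which its call begins: read the wrist's pose just before it. There is no depth.
- ctrl.sign_off(): hands the job in, once; it reports no verdict.
The state is a dict: "clock": time; "qpos": joint angles; "qvel": joint speeds; "tau": joint torques, N m; "eef_pos": TCP position; "tcp_rot": TCP orientation; "contact_force": force on the tool from outside, world axes, zero at the start; "moment": the same for the moment, N m; "opening": opening from 0.0 (shut) to 1.0 (fully open).
Only numpy, scipy, OpenCV 4.12 (cv2) and the standard library are available. Lean on these libraries where they do the work, as an engineer would, in place of code of your own. Each camera call takes 0.05 s, during which the arm holds its last target.

TASK

Test the stiff hinge of the parts box with the orange lid: gently lift that lid by its black knob to about 60 degrees open, let go, and draw the hand well clear (a hand's breadth or more) for a second or so, so that the lid is seen to stay up there by itself. Leave the box with the green lid as it is.

Things in the scene. Friction and masses are not known exactly. Their poses are not given: they have to be found in the camera images.
- orange_lid (a joint): opening angle (rad) of the orange lid of a white box 140 deep, 180 wide (along the hinge), 70 mm high, fixed to the bench, turned up to 20 degrees. 0 shut, 1.05 is 60 degrees, 1.9 the stop; starts 0 to 0.12. The lid (6 mm thick, about 0.2 kg) turns on a friction hinge at the box's far edge and stays where left; lifting at the knob takes 3 to 4 N.
- orange_knob (a point): centre of the orange lid's black knob: cylinder 22 mm in diameter, 30 mm long, parallel to the hinge, 35 mm in front of the middle of the lid's edge nearest the robot, on a 14 mm wide stem; about 75 mm up when shut, free below and at both ends. Pinched across its ends from above it turns between the fingers. Axes: x from knob to hinge, y along hinge, z out of the lid's top.
- orange_hinge (a point): middle of the orange lid's hinge axis, on the far top edge of its box, 70.5 mm above the bench; axes are the lid's, as for the knob. The knob's centre lies 175 mm from it along -x and 4 mm along +z; opening swings the knob up and back towards above the hinge.
- green_knob (a point): centre of the black knob on the other box, alike but with a green lid, shut or a few degrees ajar: to be left alone. The boxes' centres are about 0.26 to 0.43 m apart, either one on the left. A yellow squeeze bottle and a black paint pot stand out to the sides.

How it is judged (in metres and radians):
On the way, in this order (a step that is already met when the one before it is completed fails the run):
1. the orange lid has been lifted past 35 degrees (value of joint orange_lid above 0.61 rad), for 0.1 s.
2. hand over 70 mm clear of the knob, orange lid stays at 45 to 75 degrees (distance between the grasp point and orange_knob above 0.07 m and value of joint orange_lid between 0.785 and 1.309 rad and velocity of joint orange_lid between -0.05 and 0.05 rad/s), for 0.5 s.
At the end, for the whole second after the job is handed in: the orange lid stands still by itself between 45 and 75 degrees open, the gripper's grasp point is more than 70 mm from its knob, and the green lid's knob is within 15 mm of where it started (all of step 2 and distance of green_knob from where it was at the start of the episode below 0.015 m); the robot touches nothing.
It fails at once if the green lid is moved by more than 15 mm at its knob (distance of green_knob from where it was at the start of the episode above 0.015 m).
It fails at once if the orange lid is flung: it turns faster than 3 rad/s (velocity of joint orange_lid above 3 rad/s or velocity of joint orange_lid below -3 rad/s).
It also fails if it takes over 34 s, if anything falls off the work surface, if the arm or the gripper's body presses on something with over 40 N, if the wrist force passes 120 N, or if a joint passes its speed limit or range.

## Working session

There is one attempt and no reset: what is moved stays moved. The work goes in short steps, Python scripts to look and compute and a shell command to move; the robot and the scene stay as the last step left them, time stands still between calls to the robot, and variables do not carry over. Pictures are saved under pics/ and viewed, and the job is handed in when it is done.

```bash
ls; mkdir -p pics
cat > h.py <<'E'
import numpy as np,cv2,json
from bench import ctrl
from scipy.spatial.transform import Rotation as Ro
E
python3 - <<'E'
from h import *
o=ctrl.observe();print({k:np.round(v,3).tolist() for k,v in o.items()})
import pickle
d={}
for n in ("scene","top"):
    c=ctrl.capture(n);d[n]=c;cv2.imwrite(f"pics/{n}0.png",c["frame"]);print(n,np.round(c["K"],1).tolist(),np.round(c["R"],3).tolist(),np.round(c["t"],1))
pickle.dump(d,open("d0.pkl","wb"))
E
```

```text
pics
{'clock': 0.0, 'qpos': [-1.306, 0.207, 1.543, -0.0, 1.393, -0.15], 'qvel': [-0.0, -0.002, 0.001, 0.001, 0.0, 0.001], 'tau': [0.001, -37.087, -28.142, 0.07, 0.036, -0.0], 'eef_pos': [232.014, -525.247, 204.33], 'tcp_rot': [-2.631, 1.714, 0.003], 'contact_force': [0.303, -0.186, -0.086], 'moment': [0.069, 0.026, 0.013], 'opening': 0.997}
scene [[416.6, 0.0, 274.1], [0.0, 416.6, 218.7], [0.0, 0.0, 1.0]] [[-0.172, 0.985, -0.003], [0.667, 0.114, -0.737], [-0.725, -0.129, -0.676]] [ 125.6 -307.7 1329.1]
top [[515.0, 0.0, 278.1], [0.0, 515.0, 207.5], [0.0, 0.0, 1.0]] [[0.027, -1.0, 0.007], [-0.998, -0.028, -0.052], [0.052, -0.006, -0.999]] [-34.1 595.1 965.6]
```

View pics/scene0.png

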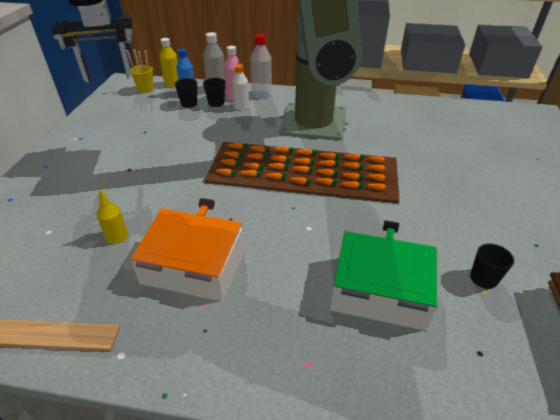

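View pics/top0.png

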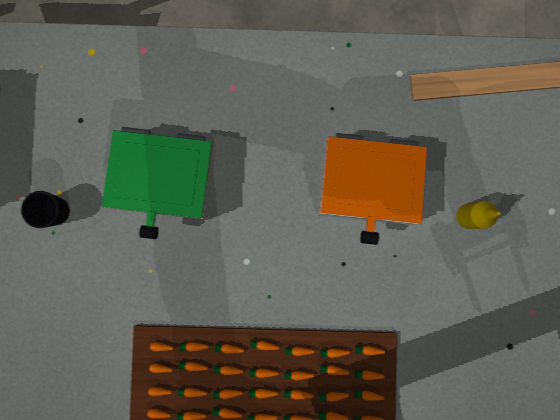

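The top view shows the orange lid at about (374,180) with its knob at (370,237). In the scene view the knob is at (207,204). The green box is to its left at (157,175). Next I triangulate the knob and find the lid's heading.

```bash
cat >> h.py <<'E'
def ray(c,u,v):
    d=c["R"].T@np.linalg.inv(c["K"])@np.array([u,v,1.]); o=-c["R"].T@c["t"]; return o,d/np.linalg.norm(d)
def plane(c,u,v,z):
    o,d=ray(c,u,v); return o+d*(z-o[2])/d[2]
def tri(c1,p1,c2,p2):
    P=[np.array(c["K"])@np.c_[c["R"],c["t"]] for c in(c1,c2)]
    X=cv2.triangulatePoints(P[0],P[1],np.float64(p1).reshape(2,1),np.float64(p2).reshape(2,1))[:,0]; return X[:3]/X[3]
def blob(f,roi,mask):
    x0,y0,x1,y1=roi; m=np.zeros(f.shape[:2],np.uint8); m[y0:y1,x0:x1]=mask[y0:y1,x0:x1]
    n,l,s,ce=cv2.connectedComponentsWithStats(m); i=1+np.argmax(s[1:,4]); return ce[i],s[i],(l==i).astype(np.uint8)
E
python3 - <<'E'
from h import *
import pickle
d=pickle.load(open("d0.pkl","rb"));T,S=d["top"],d["scene"]
for c in(T,S): c["t"]=np.ravel(c["t"])
dark=lambda f:(f.max(2)<45).astype(np.uint8)
pt,st,_=blob(T["frame"],(350,225,390,250),dark(T["frame"]))
ps,ss,_=blob(S["frame"],(190,195,222,216),dark(S["frame"]))
print("knob px",pt,st,ps,ss)
print("knob",tri(T,pt,S,ps), "plane75",plane(T,*pt,75),plane(S,*ps,75))
f=T["frame"].astype(int);b,g,r=f[...,0],f[...,1],f[...,2]
om=((r>150)&(r>g+80)&(g>b)).astype(np.uint8)
cen,s,m=blob(T["frame"],(310,125,440,218),om)
m[:]=0;cen,s,m=blob(T["frame"],(310,125,440,230),om)
m=cv2.morphologyEx(m,cv2.MORPH_OPEN,np.ones((15,15)))
box=cv2.boxPoints(cv2.minAreaRect(cv2.findContours(m,0,2)[0][0]));print(box)
for z in (74,):
    W=np.array([plane(T,*p,z) for p in box]);print(W, np.linalg.norm(W-np.roll(W,-1,0),axis=1))
    for a,bq in zip(W,np.roll(W,-1,0)): print(np.degrees(np.arctan2(*(bq-a)[[1,0]])))
for n in d:
    x=d[n]["frame"];roi=x[110:260,300:450] if n=="top" else x[180:310,90:260]
    cv2.imwrite(f"pics/z{n}.png",cv2.resize(roi,None,fx=4,fy=4,interpolation=cv2.INTER_CUBIC)[:600,:800])
E
```

```text
Traceback (most recent call last):
  File "h.py", line 13, in blob
    n,l,s,ce=cv2.connectedComponentsWithStats(m); i=1+np.argmax(s[1:,4]); return ce[i],s[i],(l==i).astype(np.uint8)
                                                      ~~~~~~~~~^^^^^^^^^
ValueError: attempt to get argmax of an empty sequence
```

```bash
cat > m.py <<'E'
from h import *
import pickle
d=pickle.load(open("d0.pkl","rb"));T,S=d["top"],d["scene"]
for c in(T,S): c["t"]=np.ravel(c["t"])
dark=lambda f,k=45:(f.max(2)<k).astype(np.uint8)
pt,st,_=blob(T["frame"],(350,225,390,250),dark(T["frame"],55))
print(S["frame"][195:214,207].max(1))
ps,ss,_=blob(S["frame"],(190,195,222,216),dark(S["frame"],75))
print("knob px",pt,st,ps,ss)
print("knob",tri(T,pt,S,ps), "plane75",plane(T,*pt,75),plane(S,*ps,75))
f=T["frame"].astype(int);b,g,r=f[...,0],f[...,1],f[...,2]
om=((r>150)&(r>g+80)&(g>b)).astype(np.uint8)
cen,s,m=blob(T["frame"],(310,125,440,230),om)
m=cv2.morphologyEx(m,cv2.MORPH_OPEN,np.ones((15,15)))
box=cv2.boxPoints(cv2.minAreaRect(cv2.findContours(m,0,2)[0][0]));print(box)
W=np.array([plane(T,*p,74) for p in box]);print(W, np.linalg.norm(W-np.roll(W,-1,0),axis=1))
for a,bq in zip(W,np.roll(W,-1,0)): print(np.degrees(np.arctan2(*(bq-a)[[1,0]])))
for n in d:
    x=d[n]["frame"];roi=x[110:260,300:450] if n=="top" else x[180:310,90:260]
    cv2.imwrite(f"pics/z{n}.png",cv2.resize(roi,None,fx=4,fy=4,interpolation=cv2.INTER_CUBIC)[:600,:800])
E
python3 m.py
```

```text
[145 145 143 118  70  50  47  47  47  47  69 145 162 143 146 146 142 140
 140]
knob px [369.38571429 237.31428571] [361 231  18  14 210] [206.55769231 202.72115385] [199 199  15  10 104]
knob [ 544.04910651 -178.87217689   93.37544613] plane75 [ 543.93950841 -181.90045644   75.        ] [ 523.54986252 -187.76164803   75.        ]
[[323. 150.]
 [413. 150.]
 [413. 212.]
 [323. 212.]]
[[ 698.82302437  -95.53499256   74.        ]
 [ 703.43597895 -258.05919868   74.        ]
 [ 591.40272364 -259.58742377   74.        ]
 [ 586.95758074  -98.07465171   74.        ]] [162.58965811 112.04367794 161.57392994 111.89426861]
-88.37419979303272
-179.2184872470299
91.57649236135386
1.3005513917093254
```

View pics/ztop.png

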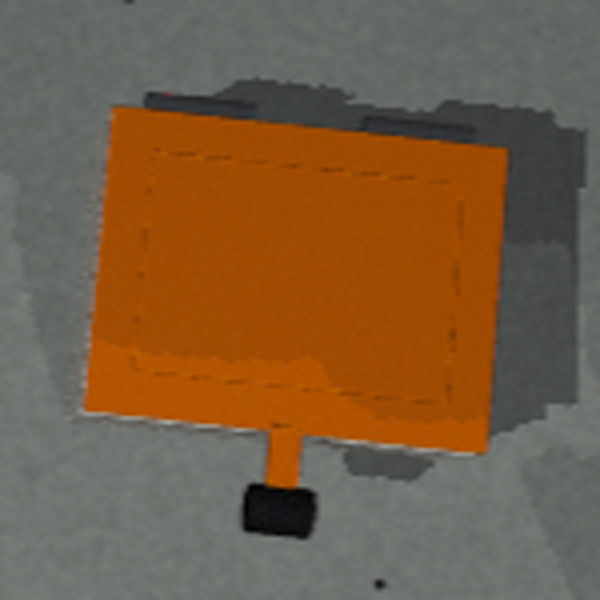

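View pics/zscene.png

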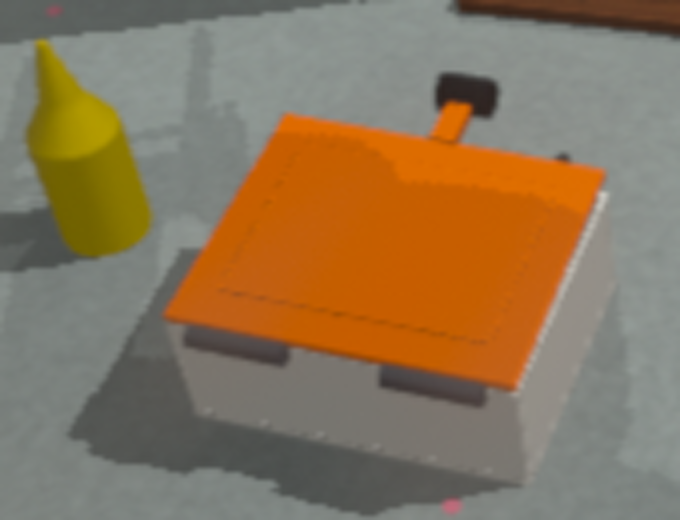

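The top crop shows the lid's far corners at (327.5,137) and (427,147) and the near ones at (321.5,212.5) and (422,223). The scene crop shows the same four corners, and the lid looks slightly ajar.

```bash
cat > m2.py <<'E'
from m import *
P={'FL':((327.5,136.75),(219.25,277)),'FR':((426.75,147.25),(131.75,260)),'NL':((321.5,212.5),(241.25,223.75)),'NR':((421.75,223.25),(161.25,208.75))}
X={k:tri(T,a,S,b) for k,(a,b) in P.items()}
for k in X: print(k,X[k].round(1))
h=(X['FL']+X['FR'])/2;n=(X['NL']+X['NR'])/2
print('mid far',h,'mid near',n,'len',np.linalg.norm(h-n),'width',np.linalg.norm(X['FL']-X['FR']),np.linalg.norm(X['NL']-X['NR']))
y=X['FL']-X['FR'];print('hinge yaw',np.degrees(np.arctan2(-y[0],y[1])));y=X['NL']-X['NR'];print(np.degrees(np.arctan2(-y[0],y[1])))
f=h-n;print('fwd yaw',np.degrees(np.arctan2(f[1],f[0])),'open',np.arcsin(-f[2]/140))
k=tri(T,pt,S,ps);f=h-k;print('knob yaw',np.degrees(np.arctan2(f[1],f[0])),'d',np.hypot(*f[:2]))
E
python3 m2.py
```

```text
[145 145 143 118  70  50  47  47  47  47  69 145 162 143 146 146 142 140
 140]
knob px [369.38571429 237.31428571] [361 231  18  14 210] [206.55769231 202.72115385] [199 199  15  10 104]
knob [ 544.04910651 -178.87217689   93.37544613] plane75 [ 543.93950841 -181.90045644   75.        ] [ 523.54986252 -187.76164803   75.        ]
[[323. 150.]
 [413. 150.]
 [413. 212.]
 [323. 212.]]
[[ 698.82302437  -95.53499256   74.        ]
 [ 703.43597895 -258.05919868   74.        ]
 [ 591.40272364 -259.58742377   74.        ]
 [ 586.95758074  -98.07465171   74.        ]] [162.58965811 112.04367794 161.57392994 111.89426861]
-88.37419979303272
-179.2184872470299
91.57649236135386
1.3005513917093254
FL [ 723.1 -103.3   74.7]
FR [ 709.2 -282.7   72.6]
NL [585.5 -94.3  83.3]
NR [ 571.4 -272.3   86. ]
mid far [ 716.12467461 -192.97750877   73.66022753] mid near [ 578.44451873 -183.32362771   84.67987549] len 138.4574136088015 width 179.93425824786715 178.60622293288316
hinge yaw -4.419668623590502
-4.545561376752589
fwd yaw -4.0109107113839615 open 0.0787932755677679
knob yaw -4.686156865921605 d 172.65271942658637
```

```bash
cat >> h.py <<'E'
def plan(p,yawx=None,Rt=None):
    o=ctrl.observe();R=Ro.from_rotvec(o["tcp_rot"])
    s=R.inv().apply(np.array(p)-o["eef_pos"])/10
    if yawx is not None:
        x=np.array([np.cos(yawx),np.sin(yawx),0]);z=np.array([0,0,-1.]);Rt=Ro.from_matrix(np.c_[x,np.cross(z,x),z])
    w=(R.inv()*Rt).as_rotvec() if Rt is not None else np.zeros(3)
    print("clock",round(o["clock"],2),"pos",np.round(o["eef_pos"],1),"F",np.round(o["contact_force"],1),"open",round(o["opening"],3),"shift cm",s.round(2),"turn",w.round(3)); return s,w
E
python3 -c "
from h import *
plan((543,-179,200),np.radians(-94.4))"
```

```text
clock 0.1 pos [ 232.  -525.3  204.4] F [-0.   0.8  0.7] open 1.002 shift cm [-19.12 -42.44   0.49] turn [0.    0.002 0.493]
```

```bash
python3 -m jog '[1,-2,-4.3,0,0,0,0.05, 1,-4,-8.6,0,0,0,0.1, 1,-6,-12.9,0,0,0,0.15, 1,-8,-17.2,0,0,0,0.2, 1,-10,-21.5,0.2,0,0,0.25, 1,-12,-25.8,0.3,0,0,0.3, 1,-14,-30.1,0.4,0,0,0.36, 1,-15.5,-34.4,0.5,0,0,0.41, 1,-17,-37.7,0.5,0,0,0.45, 1,-18.2,-40.4,0.5,0,0,0.48, 1,-19.1,-42.4,0.5,0,0,0.493, 1,-19.1,-42.4,0.5,0,0,0.493, 1,-19.1,-42.4,0.5,0,0,0.493, 1,-19.1,-42.4,0.5,0,0,0.493]'
python3 - <<'E'
from h import *
plan((543,-179,200),np.radians(-94.4))
o=ctrl.observe();c=ctrl.capture("wrist")
import pickle;pickle.dump((o,c),open("w1.pkl","wb"))
cv2.imwrite("pics/w1.png",c["frame"]);print(np.round(c["K"],1).tolist(),np.round(c["mount"],3).tolist())
E
```

```text
clock: 1.27
eef_pos: [542.2, -179.2, 199.3]
tcp_rot: [2.135, -2.304, -0.004]
contact_force: [-0.1, 0.2, 0.0]
opening: 0.998
clock 1.27 pos [ 542.2 -179.2  199.3] F [-0.1  0.2  0. ] open 0.998 shift cm [-0.03 -0.07 -0.07] turn [0.002 0.002 0.001]
[[352.6, 0.0, 278.2], [0.0, 352.6, 203.1], [0.0, 0.0, 1.0]] [[1.0, -0.0, -0.0, -1.02], [0.0, 0.97, 0.242, -70.436], [-0.0, -0.242, 0.97, -179.05], [0.0, 0.0, 0.0, 1.0]]
```

View pics/w1.png

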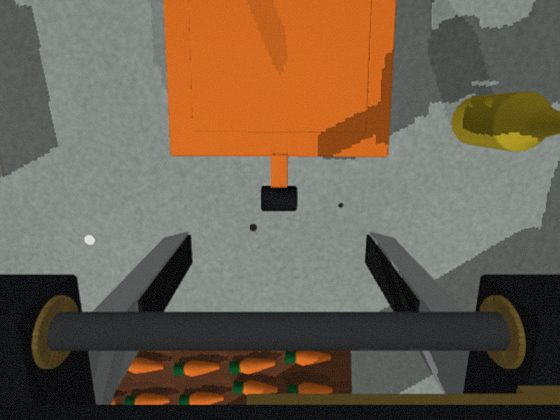

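The knob is at about (279,198) in the wrist view, square to the jaws. I check where that puts it with a ray.

Run:
```python
from h import *
import pickle
o,c=pickle.load(open("w1.pkl","rb"))
R=Ro.from_rotvec(o["tcp_rot"]);M=np.array(c["mount"])
p,s,m=blob(c["frame"],(250,180,310,215),(c["frame"].max(2)<45).astype(np.uint8));print(p,s, cv2.minAreaRect(cv2.findContours(m,0,2)[0][0]))
d=R.apply(M[:3,:3]@np.linalg.inv(c["K"])@np.array([p[0],p[1],1]));q=R.apply(M[:3,3])+o["eef_pos"]
for z in(80,85,90,95):print(q+d*(z-q[2])/d[2])
# triangulate with top ray
import m as mm
```

```text
[278.52226233 198.41877256] [261 186  36  25 831] ((278.5, 198.0), (24.0, 35.0), 90.0)
[ 542.34204024 -178.25046745   80.        ]
[ 543.52602422 -178.34408708   85.        ]
[ 544.71000821 -178.43770671   90.        ]
[ 545.89399219 -178.53132635   95.        ]
[145 145 143 118  70  50  47  47  47  47  69 145 162 143 146 146 142 140
 140]
knob px [369.38571429 237.31428571] [361 231  18  14 210] [206.55769231 202.72115385] [199 199  15  10 104]
knob [ 544.04910651 -178.87217689   93.37544613] plane75 [ 543.93950841 -181.90045644   75.        ] [ 523.54986252 -187.76164803   75.        ]
[[323. 150.]
 [413. 150.]
 [413. 212.]
 [323. 212.]]
[[ 698.82302437  -95.53499256   74.        ]
 [ 703.43597895 -258.05919868   74.        ]
 [ 591.40272364 -259.58742377   74.        ]
 [ 586.95758074  -98.07465171   74.        ]] [162.58965811 112.04367794 161.57392994 111.89426861]
-88.37419979303272
-179.2184872470299
91.57649236135386
1.3005513917093254
```

```bash
python3 -m jog '[0.3,0,-0.1,3,0,0,0, 0.2,0,-0.2,6,0,0,0, 0.1,0,-0.2,9,0,0,0, 0,0,-0.2,11,0,0,0, 0,0,-0.2,12.2,0,0,0, 0,0,-0.2,12.7,0,0,0, 0,0,-0.2,12.7,0,0,0]'
python3 - <<'E'
from h import *
plan((544,-178.7,72),np.radians(-94.4))
c=ctrl.capture("wrist");cv2.imwrite("pics/w2.png",c["frame"])
E
```

```text
clock: 1.9
eef_pos: [542.4, -180.8, 71.6]
tcp_rot: [2.131, -2.307, -0.007]
contact_force: [0.3, -0.4, -0.1]
opening: 0.538
clock 1.9 pos [ 542.4 -180.8   71.6] F [ 0.3 -0.4 -0.1] open 0.538 shift cm [-0.22 -0.15 -0.04] turn [ 0.004  0.002 -0.003]
```

View pics/w2.png

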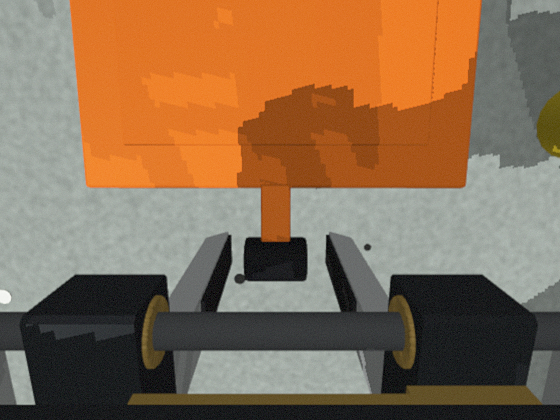

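The knob lies between the fingers, about 2 mm to the left. I correct that and close.

```bash
python3 -m jog '[0,-0.2,-0.15,0,0,0,0, 0,-0.2,-0.15,0,0,0,0, -1,-0.2,-0.15,0,0,0,0, -1,-0.2,-0.15,0,0,0,0, -1,-0.2,-0.15,0,0,0,0, -1,-0.2,-0.15,0,0,0,0, -1,-0.2,-0.15,0,0,0,0, -1,-0.2,-0.15,0,0,0,0, -1,-0.2,-0.15,0,0,0,0]'
python3 - <<'E'
from h import *
plan((544,-178.7,72),np.radians(-94.4))
c=ctrl.capture("wrist");cv2.imwrite("pics/w3.png",c["frame"])
o=ctrl.observe();R=Ro.from_rotvec(o["tcp_rot"])
# arc about hinge
H=np.array([717,-193,70.5]);u=np.array([np.cos(np.radians(-4.4)),np.sin(np.radians(-4.4)),0])
z0=np.array([0,0,1.])
f=lambda a:H-175*(np.cos(a)*u-0)+175*np.sin(a)*z0+4*(np.cos(a)*z0+np.sin(a)*u)
for a0 in(.08,.1):
  for a in(.2,.3,.4,.5,.6,.7,.8,.9,1,1.05,1.1):print(a,(R.inv().apply(f(a)-f(a0))/10).round(2))
E
```

```text
clock: 2.7
eef_pos: [545.6, -179.6, 73.3]
tcp_rot: [2.132, -2.307, -0.001]
contact_force: [0.1, -3.5, 1.6]
opening: 0.315
clock 2.7 pos [ 545.6 -179.6   73.3] F [ 0.1 -3.5  1.6] open 0.315 shift cm [-0.08  0.17  0.13] turn [ 0.001  0.    -0.002]
0.2 [-0.   -0.34 -2.07]
0.3 [-0.   -0.81 -3.76]
0.4 [-0.01 -1.45 -5.39]
0.5 [-0.01 -2.24 -6.95]
0.6 [-0.01 -3.19 -8.42]
0.7 [-0.01 -4.28 -9.79]
0.8 [ -0.02  -5.5  -11.04]
0.9 [ -0.02  -6.84 -12.16]
1 [ -0.02  -8.28 -13.15]
1.05 [ -0.03  -9.04 -13.59]
1.1 [ -0.03  -9.82 -13.99]
0.2 [-0.   -0.3  -1.72]
0.3 [-0.   -0.77 -3.41]
0.4 [-0.01 -1.41 -5.04]
0.5 [-0.01 -2.2  -6.6 ]
0.6 [-0.01 -3.15 -8.07]
0.7 [-0.01 -4.24 -9.44]
0.8 [ -0.02  -5.46 -10.69]
0.9 [ -0.02  -6.8  -11.82]
1 [ -0.02  -8.25 -12.8 ]
1.05 [ -0.03  -9.   -13.24]
1.1 [ -0.03  -9.78 -13.64]
```

View pics/w3.png

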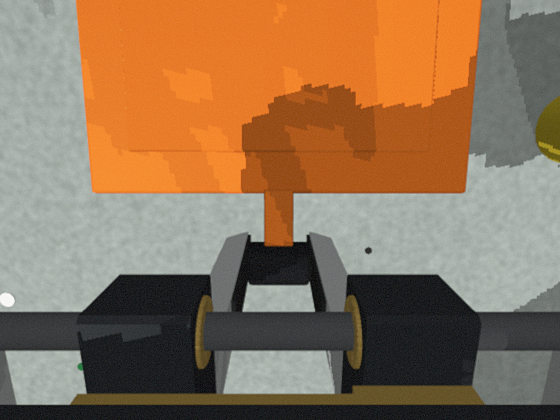

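The jaws hold the knob at its 30 mm length. I lift along the arc to about 0.5 rad, then check.

```bash
python3 -m jog '[-1,0,-0.05,-0.4,0,0,0, -1,0,-0.15,-1,0,0,0, -1,0,-0.3,-1.8,0,0,0, -1,0,-0.52,-2.6,0,0,0, -1,0,-0.78,-3.5,0,0,0, -1,0,-1.08,-4.3,0,0,0, -1,0,-1.42,-5.1,0,0,0, -1,0,-1.8,-5.9,0,0,0, -1,0,-2.2,-6.7,0,0,0, -1,0,-2.2,-6.7,0,0,0]'
python3 - <<'E'
from h import *
o=ctrl.observe();plan(o["eef_pos"])
c=ctrl.capture("wrist");cv2.imwrite("pics/w4.png",c["frame"])
c=ctrl.capture("scene");cv2.imwrite("pics/s4.png",c["frame"])
E
```

```text
clock: 3.58
eef_pos: [568.7, -181.4, 142.6]
tcp_rot: [-2.132, 2.307, -0.001]
contact_force: [-2.1, -2.2, 1.2]
opening: 0.32
clock 3.58 pos [ 568.7 -181.4  142.6] F [-2.1 -2.2  1.2] open 0.32 shift cm [0. 0. 0.] turn [0. 0. 0.]
```

View pics/w4.png

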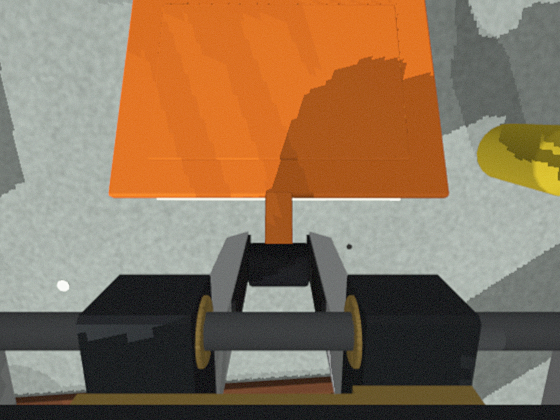

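View pics/s4.png

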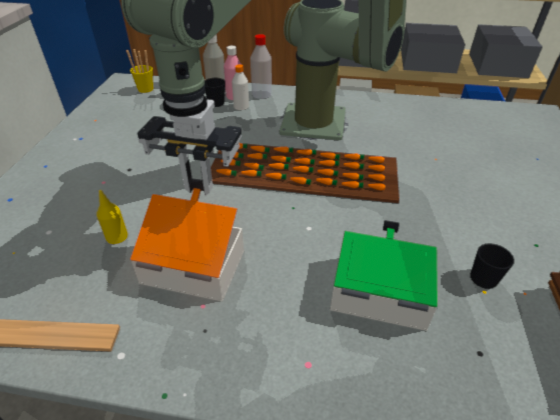

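The lid follows the hand, with the knob held at about 0.52 rad and low forces. I go on to about 1.05.

```bash
python3 -m jog '[-1,0,-0.3,-0.5,0,0,0, -1,0,-0.75,-1.15,0,0,0, -1,0,-1.27,-1.85,0,0,0, -1,0,-1.84,-2.54,0,0,0, -1,0,-2.43,-3.18,0,0,0, -1,0,-3.06,-3.79,0,0,0, -1,0,-3.7,-4.37,0,0,0, -1,0,-4.4,-4.92,0,0,0, -1,0,-5.1,-5.42,0,0,0, -1,0,-5.85,-5.9,0,0,0, -1,0,-6.4,-6.2,0,0,0, -1,0,-6.7,-6.37,0,0,0, -1,0,-6.7,-6.37,0,0,0, -1,0,-6.7,-6.37,0,0,0]'
python3 - <<'E'
from h import *
o=ctrl.observe();plan(o["eef_pos"]);g=o["eef_pos"]+[0,0,19]
print("angle",np.arctan2(g[2]-70.5,np.hypot(717-g[0],-193-g[1])))
c=ctrl.capture("wrist");cv2.imwrite("pics/w5.png",c["frame"])
c=ctrl.capture("scene");cv2.imwrite("pics/s5.png",c["frame"])
E
```

```text
clock: 4.85
eef_pos: [636.2, -186.8, 206.7]
tcp_rot: [-2.131, 2.305, -0.005]
contact_force: [-0.9, -3.0, -0.4]
opening: 0.316
clock 4.85 pos [ 636.2 -186.8  206.7] F [-0.9 -3.  -0.4] open 0.316 shift cm [0. 0. 0.] turn [0. 0. 0.]
angle 1.089334597681361
```

View pics/w5.png

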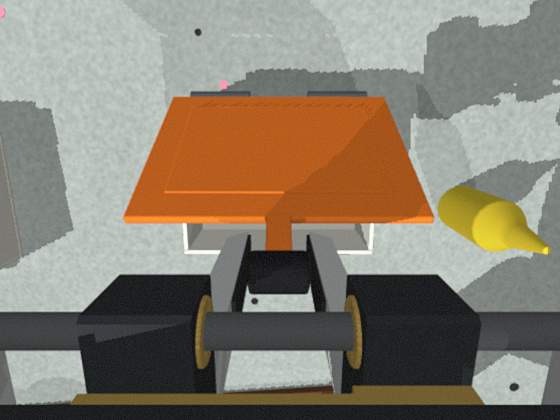

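View pics/s5.png

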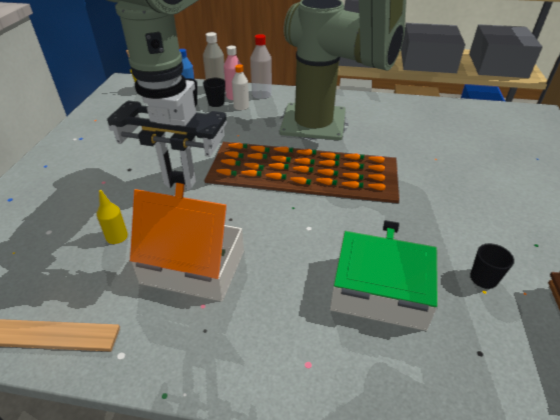

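The lid stands at about 1.07 rad. I open the fingers, pause, then draw up and back.

```bash
python3 -m jog '[0,0,0,0,0,0,0, 0,0,0,0,0,0,0, 0,0,0,0,0,0,0, 0,0,0,0,0,0,0, 0,0,0,0,0,0,0, 0,0,0.2,-1.5,0,0,0, 0,0,0.5,-3.5,0,0,0, 0,0,2,-6,0,0,0, 0,0,4,-9,0,0,0, 0,0,7,-11,0,0,0, 0,0,10,-12,0,0,0, 0,0,12,-12,0,0,0, 0,0,12,-12,0,0,0, 0,0,12,-12,0,0,0]'
python3 -m jog '[0,0,0,0,0,0,0, 0,0,0,0,0,0,0, 0,0,0,0,0,0,0, 0,0,0,0,0,0,0, 0,0,0,0,0,0,0, 0,0,0,0,0,0,0, 0,0,0,0,0,0,0, 0,0,0,0,0,0,0, 0,0,0,0,0,0,0, 0,0,0,0,0,0,0, 0,0,0,0,0,0,0, 0,0,0,0,0,0,0]'
python3 - <<'E'
from h import *
import pickle
o=ctrl.observe();plan(o["eef_pos"])
d={}
for n in("wrist","scene","top"):
    d[n]=c=ctrl.capture(n);cv2.imwrite(f"pics/{n}6.png",c["frame"])
pickle.dump((o,d),open("d6.pkl","wb"))
E
```

```text
clock: 6.12
eef_pos: [515.9, -177.2, 326.8]
tcp_rot: [-2.129, 2.305, -0.008]
contact_force: [0.4, -0.2, 0.0]
opening: 0.503
clock: 7.12
eef_pos: [515.9, -177.2, 326.9]
tcp_rot: [-2.129, 2.305, -0.008]
contact_force: [0.4, -0.4, 0.0]
opening: 0.496
clock 7.12 pos [ 515.9 -177.2  326.9] F [ 0.4 -0.4  0. ] open 0.496 shift cm [0. 0. 0.] turn [0. 0. 0.]
```

View pics/scene6.png

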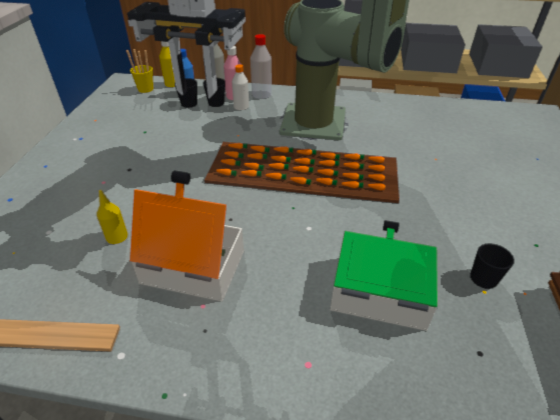

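View pics/wrist6.png

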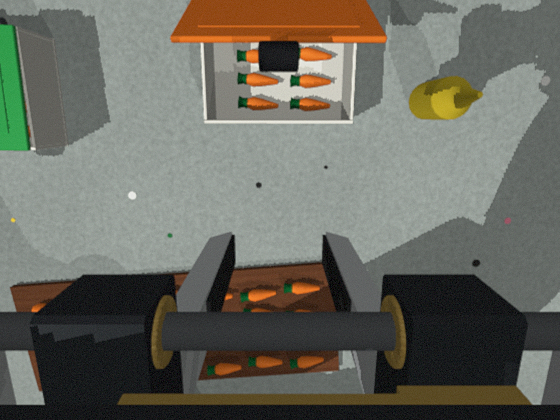

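View pics/top6.png

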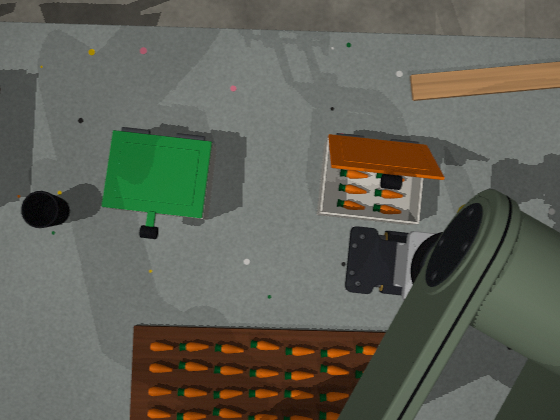

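The lid stays up. Its knob is at (180,178) in the scene view and (391,182) in the top view, and the green box looks unmoved. I measure the angle and check that it isn't drifting.

Run:
```python
from h import *
import pickle
o,d=pickle.load(open("d6.pkl","rb"));d0=pickle.load(open("d0.pkl","rb"))
for q in(d,d0):
  for n in("top","scene"): q[n]["t"]=np.ravel(q[n]["t"])
dk=lambda f:(f.max(2)<75).astype(np.uint8)
a=blob(d["top"]["frame"],(375,170,405,195),(d["top"]["frame"].max(2)<45).astype(np.uint8));b=blob(d["scene"]["frame"],(165,166,195,190),dk(d["scene"]["frame"]))
k=tri(d["top"],a[0],d["scene"],b[0]);print(a[0],b[0],"knob",k,"angle",np.arctan2(k[2]-70.5,np.hypot(k[0]-717,k[1]+193))-.023)
print("dist",np.linalg.norm(o["eef_pos"]+np.array([0,0,19])-k))
for n,r in(("top",(135,222,165,245)),("scene",(378,216,402,235))):print(n,"green",[blob(q[n]["frame"],r,dk(q[n]["frame"]))[0].round(2) for q in(d0,d)])
c=ctrl.capture("scene");print("drift",cv2.absdiff(c["frame"],d["scene"]["frame"])[165:300,120:250].max(), blob(c["frame"],(165,166,195,190),dk(c["frame"]))[0])
```

```text
[390.86759582 181.20209059] [180.25550661 176.79735683] knob [ 629.50756675 -185.92370843  224.59365361] angle 1.029998484571391
dist 166.45232977477323
top green [array([148.47, 231.83]), array([148.18, 231.87])]
scene green [array([390.38, 225.4 ]), array([390.63, 225.39])]
drift 6 [180.24778761 176.82300885]
```

The lid is at about 1.03 rad, still, the hand is 166 mm from the knob, and the green knob is unmoved, so I hand in.

```bash
python3 -c "
from bench import ctrl
print(ctrl.sign_off())"
```

```text
the job is handed in; nothing more can be done
None
```

I lifted the orange lid by its knob, pinched across the ends, to about 60° and let go. I then drew the hand up and back and handed in at about 7.3 s; no verdict was reported.

- **Lid angle:** after release, two camera views put it at about 1.03 rad (59°). While it was held, I estimated about 1.09 rad from the hand pose. The gap is about 0.06 rad; I put it down to calibration and grip error and did not check further. Both values are well inside 45–75°.
- **Standing by itself:** I waited 1 s after release. Two pictures taken about 0.1 s apart then showed the knob shifted by less than 0.05 px.
- **Hand clear:** the grasp point was about 166 mm from the knob. The contact force read about 0.4 N, much like the readings before touching the knob.
- **Green lid:** its knob moved less than 0.3 px in both views, so it was left as it was.

No check failed.

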